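# Hold a force gauge square on the mirror glass

## Robot

A 6-joint arm with a two-finger parallel gripper is mounted at the origin on a cart in front of the work surface, level with it; the furniture and walls round the work are solid. World frame = base frame: x ahead of the robot, y to its left, z up, the work surface at z = 0. Lengths are in m, angles in rad, forces in N, time in s.
With the tool pointing down it reaches from about 0.375 to 0.975 m from the base axis. Payload 3.8 kg.
Tool frame: the origin (TCP) lies midway between the tips of the shut fingers; the grasp point (between the pads) lies 19 mm behind it; z points along the fingers, y is the line along which they close (so a half turn about z gives the same grasp; the last joint's range is limited). The gripper opens to 85 mm and grips with 20 to 120 N. Pads are 22 mm wide; open, the fingers measure 114 mm over their backs; the gripper's body (76 mm by 85 mm) begins 54 mm behind the grasp point. The pads swing forward as they close: fully open they stand 13 mm farther back than shut.
Start: joints at [-0.037, 0.264, 1.604, -0, 1.274, -0.037], TCP at [0.675, -0, 0.231] pointing down, gripper open.
Joint ranges: [-2.63, 2.63], [-0.94, 2.18], [0.31, 2.57], [-1.31, 4.45], [0, 2.66], [-2.55, 2.55]. Speed limits (rad/s): [2.57, 2.57, 3.14, 3.14, 3.14, 3.14].

## Interface

Orientations are given as a rotation vector (axis times angle).
In Python, from workcell import bot gives the robot as it stands.
- The arm moves only by the tool jog_arm, never from a script. Its argument "motion" is a list of rows, each a list of 5 numbers: the opening, from -1 (shut) to 1 (fully open), then the shift along the tool's x, y, z in mm, then the turn about the tool's z in degrees. In form: [[claw, x, y, z, twist], ...]. A call has 1 to 10 rows; each row shifts and turns the commanded pose from where the row before left it, along the tool's axes as they then stand; what a row does not reach is not made up. A row lasts 1/12 s, in which the tool goes at most 41.7 mm and 7.16 degrees, less where a joint would pass 70% of its speed; a pose out of reach is approached as far as the arm can. A call with a gripper value outside its range is refused whole. The fingers move at their own pace and stop on an object; "force" is the grip in N (left out, the last holds). Time passes only in rows, so rows that do not move let the fingers close. It gives the time, the measured TCP pose, the force, the opening and the grip force at its end, in the units of the state.
- bot.read_state(): the state, without advancing time (a new reading comes with each control period).
- bot.read_camera(name): name is "scene" or "side" or "wrist"; returns (picture, depth): 384x512x3 uint8, red, green, blue; 384x512 float32, m along the optical axis (not along the pixel's ray), 0 where there is no reading.
- bot.get_calibration(name): a dict with "vfov" (degrees; the focal length in pixels is half the picture's height over the tangent of half this angle, whatever the lens; pixels are square), "cx", "cy" (the principal point, pixels), "dist" ([k1, k2, p1, p2, k3] as OpenCV has them; the pictures are not rectified), "rvec" (rotation vector, rad) and "tvec" (3), from world to camera coordinates, as OpenCV has them; the wrist camera has in their place "tool_from_camera" (4x4, takes a point from camera to tool coordinates, whose origin is the TCP and whose axes are the flange's). Camera axes: x right, y down, z forward; pixel columns grow to the right and rows downward; lengths in m; the calibration is good to about 2 mm. A picture is of the moment at which its call begins: read the wrist's pose just before it. get_calibration takes no time and is no camera call.
- bot.finish_job(): hands the job in; it is judged then, once.
The state is a dict: "time": time; "q": joint angles; "joint_vel": joint speeds; "joint_torque": joint torques, N m; "tool_pos": TCP position; "tcp_rot": TCP orientation; "wrist_force": force on the tool from outside, world axes, zero at the start; "torque": the same for the moment, N m; "width": opening from 0.0 (shut) to 1.0 (fully open); "grip_force": force on a finger pad.
Only numpy, scipy, OpenCV 4.12 (cv2) and the standard library are available. Lean on these libraries where they do the work, as an engineer would, in place of code of your own. Each camera call takes 0.05 s, during which the arm holds its last target. There are 200 camera calls.

## Task

Check the mirror glass on the inspection stand: first swing the stand's stabiliser leg out by its upright post until it snaps past its detent and is fully home against its end stop. Then lift the force gauge out of its holder and hold it square to the sloping glass, with its tip on the marked spot and pressed gently so that the sprung plunger goes about half way in. Finish holding it there, still pressing, with the leg still home and everything else left where it was.

Things in the scene. Friction and masses are not known exactly. Their poses are not given: they have to be found in the camera images.
- stand: inspection stand, fixed to the bench: grey base 130 x 150 x 12 mm, aluminium pillar, and on it an oval mirror glass 97 x 150 mm (long side along the stand's y) that slopes 0.35 rad (20 degrees) down towards the stand's -x side, its centre about 93 mm above the bench (z from about 77 to 110 mm), lower edge toward the robot. Origin: centre of the base's underside, on the bench; x away from the lower edge, z up
- leg (a joint): stabiliser leg of the stand, a dark steel bar 90 mm long on the stand's -y side, turning about an upright pin. 0 = folded along the stand's side, its post end towards the stand's -x; it grows as the leg swings outward, counter-clockwise seen from above, to its end stop at 1.30 rad. A sprung ball resists from 1.08 to 1.22 (about 2 N at the post), past which it pushes the leg home. The leg stays where it is left otherwise; a slight friction
- leg_post (a point): point on the axis of the upright round aluminium post at the leg's free end, 90 mm above the bench; post 14 mm thick from 30 to 100 mm above the bench, with a black cap 17 mm thick and 6 mm high on top (100 to 106 mm). In the folded position the post stands about 30 mm clear of the glass edge
- leg_pivot (a point): point on the upright axis of the leg's hinge, at bench height, 90 mm horizontally from the post
- holder: gauge holder, fixed: round foot 72 mm wide, 10 mm high, with an upright open tube 31 mm wide outside, 22 mm inside, its rim 74 mm above the bench. Origin: centre of the underside
- gauge: force gauge, a pen-like tool, 155 g nominal, standing upright in the holder, tip down. Its z axis runs along it from tip to top; origin on its axis at the lower end of the nose. Nose 19 mm thick from z = 0 to 40 mm, a flange 28 mm thick from z = 40 to 44 mm that rests on the holder's rim, then a square grey grip 24 x 24 mm from z = 44 to 104 mm (faces square to its x and y), black cap to z = 110 mm. It must be raised 60 mm to leave the tube
- gauge_rod (a joint): sprung plunger of the gauge: 0 = fully out, 0.014 m = fully in. The spring gives 1 N at 0 and 350 N/m more: about 3.5 N half way in
- gauge_tip (a point): round end of the plunger, 9 mm thick, on the gauge's axis, 18 mm beyond the gauge's origin when the plunger is out
- spot (a point): centre of the marked spot on the glass surface: a thin black ring 18 mm across with a dot in it, anywhere within 35 mm of the middle along the long side of the glass. Its z axis points out of the glass, square to the surface; its y axis runs along the long side
- scanner: hand-held barcode scanner 144 x 96 x 40 mm lying on its side, bystander; origin at the centre of its underside
- pen: marker pen 135 mm long, 17 mm thick, lying, bystander; origin at the centre of its underside
- connector: black plug connector 22 x 49 x 22 mm, bystander; origin at the centre of its underside
- weight: brass weight 33 mm wide, 40 mm high, bystander standing apart; origin at the centre of its underside

How it is judged:
By the outcome, as a careful person would: the job done as asked, in the order asked, and still so for the second after the job is handed in, while the arm keeps its last pose, push and grip.
It also fails if it takes over 56 s, if anything falls off the work surface, if the arm or the gripper's body presses on something with over 40 N, if the wrist force passes 120 N, or if a joint passes its speed limit or range.

## Working session

There is one attempt and no reset: what is moved stays moved. The work goes in short steps, Python scripts to look and compute and a tool call to move; the robot and the scene stay as the last step left them, time stands still between calls to the robot, and variables do not carry over. Pictures are saved under pics/ and viewed, at most 10 in all, crops included, and the job is handed in when it is done.

Besides the shell and the picture viewer there is one more tool, called after ">>>" in YAML: its name, and indented under it one key for each argument. jog_arm: Moves the arm, as the interface text tells. Its arguments: {"type":"object","properties":{"motion":{"type":"array"},"force":{"type":"number"}},"required":["motion"]}

```bash
ls; mkdir -p pics
cat > h.py <<'E'
import numpy as np,cv2
from scipy.spatial.transform import Rotation as R
from workcell import bot
def cam(n):
    s=bot.read_state(); p,d=bot.read_camera(n); c=bot.get_calibration(n)
    f=p.shape[0]/2/np.tan(np.radians(c["vfov"])/2)
    K=np.array([[f,0,c["cx"]],[0,f,c["cy"]],[0,0,1]])
    if n=="wrist":
        T=np.eye(4);T[:3,:3]=R.from_rotvec(s["tcp_rot"]).as_matrix();T[:3,3]=s["tool_pos"]
        T=T@np.array(c["tool_from_camera"])
    else:
        M=np.eye(4);M[:3,:3]=R.from_rotvec(np.ravel(c["rvec"])).as_matrix();M[:3,3]=np.ravel(c["tvec"]);T=np.linalg.inv(M)
    return p,d,K,np.array(c["dist"],float),T
def cloud(p,d,K,D,T):
    h,w=d.shape;u,v=np.meshgrid(np.arange(w),np.arange(h))
    n=cv2.undistortPoints(np.stack([u,v],-1).reshape(-1,1,2).astype(float),K,D).reshape(h,w,2)
    P=np.dstack([n*d[...,None],d])
    P=P@T[:3,:3].T+T[:3,3]; P[d==0]=np.nan
    return P
def ray(px,K,D,T):
    n=cv2.undistortPoints(np.array(px,float).reshape(-1,1,2),K,D).reshape(-1,2)
    r=np.c_[n,np.ones(len(n))]@T[:3,:3].T
    return T[:3,3],r
def onz(px,z,K,D,T):
    o,r=ray(px,K,D,T); return o+r*((z-o[2])/r[:,2])[:,None]
E
python3 - <<'E'
from h import *
for n in("scene","side","wrist"):
    c=cam(n); cv2.imwrite(f"pics/{n}0.png",c[0][...,::-1]); np.savez(f"{n}0.npz",*c)
    print(n,c[4].round(3).tolist(),c[2][0,0])
a=[cv2.imread(f"pics/{n}0.png") for n in("scene","side")]
cv2.imwrite("pics/s0.png",np.vstack(a)[:, :]) 
print(bot.read_state())
E
```

```text
pics
scene [[-0.844, -0.257, 0.471, -0.132], [-0.537, 0.398, -0.744, 1.021], [0.004, -0.881, -0.474, 0.726], [0.0, 0.0, 0.0, 1.0]] 473.48675308849664
side [[0.973, -0.145, 0.182, 0.275], [-0.232, -0.614, 0.754, -0.894], [0.002, -0.776, -0.631, 0.846], [0.0, 0.0, 0.0, 1.0]] 375.96493812988234
wrist [[1.0, 0.001, -0.001, 0.674], [0.0, -0.954, -0.3, 0.076], [-0.001, 0.3, -0.954, 0.372], [0.0, 0.0, 0.0, 1.0]] 327.96177332073955
{'time': 0.15, 'q': array([-3.68700059e-02,  2.64592029e-01,  1.60508942e+00, -3.28568929e-05,
        1.27370793e+00, -3.69096651e-02]), 'joint_vel': array([-0.00027814, -0.00277095, -0.00306301, -0.00025401, -0.00087228,
        0.00061449]), 'joint_torque': array([-4.44535381e-04, -5.15905774e+01, -3.67958951e+01, -2.06692371e-04,
        8.09489022e-03,  2.50629785e-05]), 'tool_pos': array([6.74416134e-01, 2.90023420e-05, 2.30224271e-01]), 'tcp_rot': array([-2.22047053e+00, -2.22058001e+00,  1.95603884e-03]), 'wrist_force': array([0.46970601, 0.51624623, 1.5373271 ]), 'torque': array([-0.01014842,  0.00608594,  0.03392077]), 'grip_force': 0.0, 'width': 0.9993734888586784}
```

View pics/scene0.png

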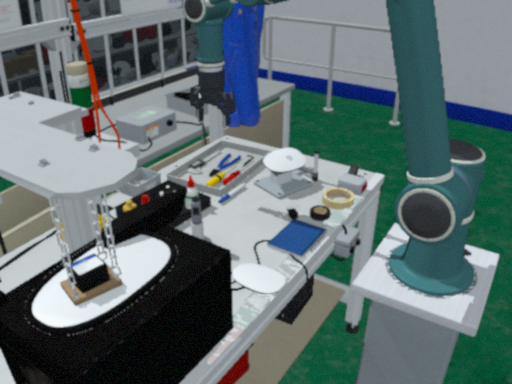

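View pics/side0.png

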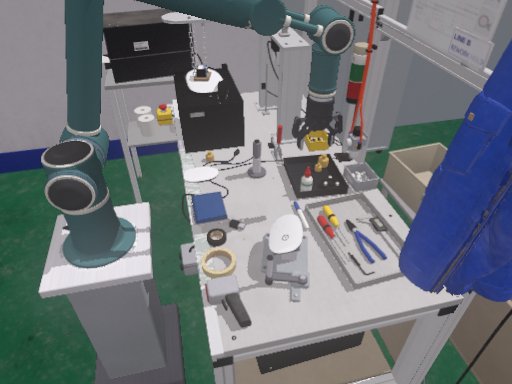

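The scene picture is far off; the side picture shows the stand with its glass near (287,240), the gauge in its holder near (257,160), and the scanner near (230,300). I'll crop both closer.

Run:
```python
from h import *
a=cv2.imread("pics/side0.png")[125:335,180:340]
b=cv2.imread("pics/scene0.png")[130:250,220:370]
a=cv2.resize(a,None,fx=2.85,fy=2.85,interpolation=2); b=cv2.resize(b,None,fx=2.2,fy=2.2,interpolation=2)
o=np.zeros((600,800,3),np.uint8); o[:a.shape[0],:a.shape[1]]=a; o[:b.shape[0],460:460+b.shape[1]]=b[:,:340]
w=cv2.imread("pics/wrist0.png"); w=cv2.resize(w,(340,255)); o[300:555,460:800]=w
cv2.imwrite("pics/m0.png",o)
z=np.load("side0.npz");c=[z[k] for k in z.files];P=cloud(*c)
for n,(u,v) in dict(gaugetop=(257,143),holder=(257,172),glass=(285,235),stand=(287,265),scanner=(225,290),pen=(300,212),small=(296,294)).items(): print(n,P[v,u].round(3))
```

```text
gaugetop [0.554 0.224 0.139]
holder [0.554 0.22  0.014]
glass [ 0.532 -0.195  0.094]
stand [ 0.532 -0.232  0.01 ]
scanner [ 0.342 -0.3    0.041]
pen [ 0.639 -0.031  0.015]
small [ 0.524 -0.336  0.014]
```

View pics/m0.png

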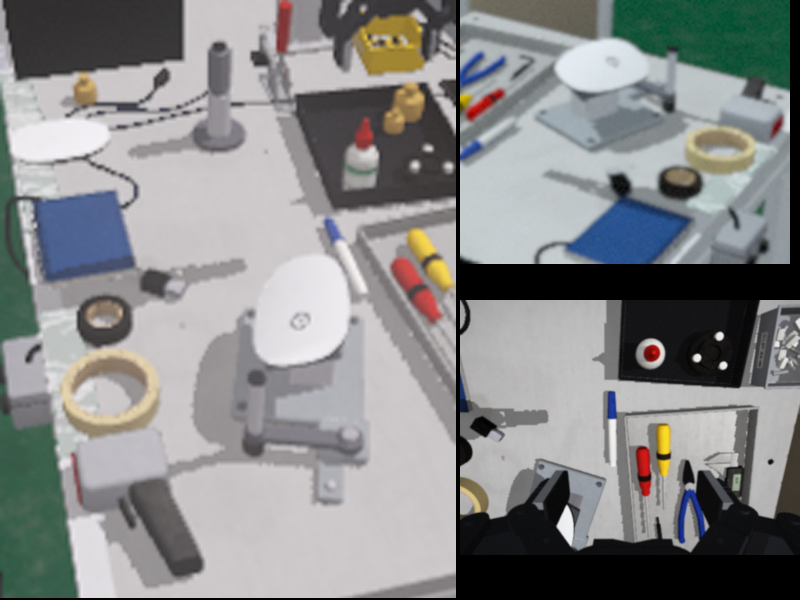

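The crop shows the leg post cap at side px (270,258), the leg pivot at (303,278), the spot ring at (285,238), and the gauge top at (257,142). The leg is folded towards the robot. Next I'll measure these.

Run:
```python
from h import *
z=np.load("side0.npz");c=[z[k] for k in z.files];P=cloud(*c)
K,D,T=c[2:]
pt=lambda u,v:(180+u/2.85,125+v/2.85)
print("post cap",onz([pt(257,376)],.106,K,D,T)); print("pivot",onz([pt(350,436)],.03,K,D,T), P[279,303])
print("post base end",onz([pt(253,440)],.03,K,D,T))
print("gauge",onz([pt(219,45)],.144,K,D,T),"holder foot",onz([pt(219,133)],.01,K,D,T))
for n in("side","scene"):
    z=np.load(n+"0.npz");cc=[z[k] for k in z.files];Q=cloud(*cc).reshape(-1,3)
    m=(abs(Q[:,0]-.53)<.12)&(abs(Q[:,1]+.2)<.12)&(Q[:,2]>.072)&(Q[:,2]<.115)
    g=Q[m]
    for _ in range(6):
        A=np.c_[g[:,:2],np.ones(len(g))];s=np.linalg.lstsq(A,g[:,2],rcond=None)[0]
        r=abs(Q[m][:,2]-np.c_[Q[m][:,:2],np.ones(m.sum())]@s);g=Q[m][r<.004]
    nn=np.array([-s[0],-s[1],1]);nn/=np.linalg.norm(nn)
    e=np.linalg.svd(g-g.mean(0))[2][0] if len(g)<5000 else 0
    print(n,len(g),"n",nn,"tilt",np.arccos(nn[2]),"yaw -n:",np.degrees(np.arctan2(-nn[1],-nn[0])),"ctr",g.mean(0),(g.min(0)+g.max(0))/2,"long",e)
    if n=="side":
        o,r=ray([pt(300,321)],K,D,T);t=(g.mean(0)-o)@nn/(r[0]@nn);print("spot",o+t*r[0])
    b=Q[(abs(Q[:,2]-.012)<.005)&(abs(Q[:,0]-.55)<.13)&(abs(Q[:,1]+.2)<.12)]
    print("base",len(b),cv2.minAreaRect(b[:,:2].astype(np.float32)))
    gm=Q[(abs(Q[:,0]-.555)<.03)&(abs(Q[:,1]-.225)<.03)&(Q[:,2]>.085)&(Q[:,2]<.13)]
    print("gauge pts",len(gm),gm.mean(0),cv2.minAreaRect(gm[:,:2].astype(np.float32)))
    pm=Q[(abs(Q[:,0]-.49)<.05)&(abs(Q[:,1]+.27)<.05)&(Q[:,2]>.045)&(Q[:,2]<.11)]
    print("post pts",len(pm),pm.mean(0) if len(pm) else 0)
```

```text
post cap [[ 0.46781343 -0.2729171   0.106     ]]
pivot [[ 0.55350073 -0.30127476  0.03      ]] [ 0.55088494 -0.30886584  0.03588192]
post base end [[ 0.46301696 -0.28459409  0.03      ]]
gauge [[0.55540821 0.2308576  0.144     ]] holder foot [[0.55568596 0.22816006 0.01      ]]
side 1069 n [-0.32299074  0.1158369   0.93928632] tilt 0.35025185164236233 yaw -n: -19.72978580986038 ctr [ 0.53478595 -0.19240401  0.09355267] [ 0.52412771 -0.19523383  0.09357817] long [-0.36826022 -0.92964531 -0.01199985]
spot [ 0.53029363 -0.20439416  0.09348658]
base 1176 ((0.5647506713867188, -0.2016640156507492), (0.22456471621990204, 0.23029951751232147), 3.7198400497436523)
gauge pts 83 [0.55275627 0.22540213 0.10814842] ((0.5529177784919739, 0.2256680727005005), (0.018477633595466614, 0.02591221034526825), 73.86967468261719)
post pts 332 [ 0.49873496 -0.25090073  0.08844645]
scene 730 n [-0.31890326  0.11244698  0.94109319] tilt 0.34494755551262535 yaw -n: -19.422920335257245 ctr [ 0.53668288 -0.18005052  0.09178258] [ 0.52413898 -0.18577997  0.09172572] long [-0.36630355 -0.93040136 -0.0132291 ]
base 781 ((0.5659434795379639, -0.18963009119033813), (0.23004037141799927, 0.2044171839952469), 5.14984130859375)
gauge pts 151 [0.54735232 0.24665827 0.10733949] ((0.5463897585868835, 0.24152658879756927), (0.031007928773760796, 0.018304195255041122), 73.31281280517578)
post pts 173 [ 0.49313417 -0.24759031  0.08499047]
```

Stand yaw is about -20°. The post is at about (0.467,-0.273) and the pivot at about (0.552,-0.303). Next I'll hover over the post.

>>> jog_arm:
  motion:
    - [1,-27.3,-20.8,3,0]
    - [1,-27.3,-20.8,3,0]
    - [1,-27.3,-20.8,3,0]
    - [1,-27.3,-20.8,3,0]
    - [1,-27.3,-20.8,3,0]
    - [1,-27.3,-20.8,3,0]
    - [1,-27.3,-20.8,3,0]
    - [1,-27.3,-20.8,3,0]
    - [1,-27.3,-20.8,3,0]
    - [1,-27.3,-20.8,3,0]

```text
time: 0.98
tool_pos: [0.4656, -0.2739, 0.2009]
tcp_rot: [-2.221, -2.221, 0.0]
wrist_force: [0.9, -1.1, -0.7]
width: 1.002
grip_force: 0.0
```

>>> jog_arm:
  motion:
    - [1,0,0,0,7]
    - [1,0,0,0,7]
    - [1,0,0,0,7]
    - [1,0,0,0,7]
    - [1,0,0,0,7]
    - [1,0,0,0,7]
    - [1,0,0,0,7]
    - [1,0,0,0,7]
    - [0,0,0,0,7]
    - [-0.3,0,0,0,7]

```text
time: 1.82
tool_pos: [0.4667, -0.2728, 0.2009]
tcp_rot: [-3.095, -0.536, 0.001]
wrist_force: [0.5, -0.1, -0.6]
width: 0.748
grip_force: 0.0
```

>>> jog_arm:
  motion:
    - [-0.4,0,0,0,7]
    - [-0.4,0,0,0,7]
    - [-0.4,0,0,0,7]
    - [-0.4,0,0,0,7]
    - [-0.4,0,0,0,7]
    - [-0.4,0,0,0,5]
    - [-0.4,0,0,0,0]
    - [-0.4,0,0,0,0]

```text
time: 2.48
tool_pos: [0.4668, -0.2729, 0.201]
tcp_rot: [-3.094, 0.542, 0.001]
wrist_force: [0.5, -0.1, -0.6]
width: 0.297
grip_force: 0.0
```

Run:
```python
from h import *
s=bot.read_state();print(s["time"],s["tool_pos"],R.from_rotvec(s["tcp_rot"]).as_matrix().round(3).tolist(),s["q"].round(2),s["width"],s["wrist_force"])
c=cam("wrist");cv2.imwrite("pics/w1.png",c[0][...,::-1]);np.savez("w1.npz",*c)
```

```text
2.4833 [ 0.46679172 -0.27288761  0.20101518] [[0.941, -0.34, -0.0], [-0.34, -0.941, 0.0], [-0.0, -0.0, -1.0]] [-0.58  0.03  1.93  0.    1.18  1.34] 0.29742681717449426 [ 0.52074751 -0.06744547 -0.5639812 ]
```

View pics/w1.png

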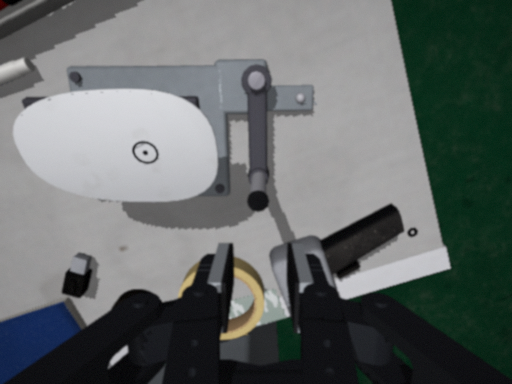

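The wrist picture shows the post cap at (258,201), the pivot cap at (256,80), the spot at (146,152), and the glass right edge at about (217,150).

Run:
```python
from h import *
z=np.load("w1.npz");c=[z[k] for k in z.files];P=cloud(*c);K,D,T=c[2:]
print("post",onz([(258,201)],.106,K,D,T),P[201,258]);print("pivot",P[80,256],onz([(256,80)],.036,K,D,T))
m=np.zeros(c[1].shape,np.uint8);cv2.ellipse(m,(120,145),(75,40),8,0,360,1,-1)
g=P[m>0];g=g[~np.isnan(g).any(1)];s=np.linalg.svd(g-g.mean(0),full_matrices=False)[2];n=s[2]*np.sign(s[2][2])
o,r=ray([(146,152)],K,D,T)
for nn in(n,R.from_euler('z',-20,degrees=True).apply([-.3429,0,.9394])):
    print("n",nn,"spot",o+r[0]*((g.mean(0)-o)@nn/(r[0]@nn)))
```

```text
post [[ 0.46597353 -0.27159197  0.106     ]] [ 0.46608996 -0.27163656  0.10638086]
pivot [ 0.55069845 -0.29998842  0.03467938] [[ 0.55064631 -0.29998579  0.036     ]]
n [-0.32826642  0.11351228  0.9377399 ] spot [ 0.52813839 -0.20291205  0.09298454]
n [-0.3222206   0.11727871  0.9394    ] spot [ 0.5281443  -0.20296703  0.0931272 ]
```

>>> jog_arm:
  motion:
    - [-0.4,-1.2,1,0,0]
    - [-0.4,0,0,30,0]
    - [-0.4,0,0,30,0]
    - [-0.4,0,0,30,0]
    - [-0.4,0,0,22,0]
    - [-0.4,0,0,20,0]
    - [-0.4,0,0,0,0]

```text
time: 3.12
tool_pos: [0.462, -0.2713, 0.0646]
tcp_rot: [-3.091, 0.543, 0.013]
wrist_force: [-1.1, -0.5, -1.0]
width: 0.3
grip_force: 0.0
```

>>> jog_arm:
  motion:
    - [-1,0,-2,0,0]
    - [-1,0,0,0,0]
    - [-1,0,0,0,0]
    - [-1,0,0,0,0]
  force: 20

```text
time: 3.45
tool_pos: [0.4649, -0.2707, 0.0682]
tcp_rot: [-3.093, 0.545, 0.004]
wrist_force: [-1.0, -0.8, -16.4]
width: 0.181
grip_force: 19.8
```

>>> jog_arm:
  motion:
    - [-1,0.5,9.7,0,-6.2]
    - [-1,0.5,9.7,0,-6.2]
    - [-1,0.5,9.7,0,-6.2]
    - [-1,0.5,9.7,0,-6.2]
    - [-1,0.5,9.7,0,-6.2]
    - [-1,0.5,9.7,0,-6.2]
    - [-1,0.5,9.7,0,-6.2]
    - [-1,0.5,9.7,0,-6.2]

```text
time: 4.12
tool_pos: [0.4728, -0.3459, 0.0682]
tcp_rot: [-3.034, -0.809, -0.002]
wrist_force: [6.4, 3.1, -19.0]
width: 0.179
grip_force: 19.9
```

>>> jog_arm:
  motion:
    - [-1,0,0,0,0]
    - [-1,0,0,0,0]

```text
time: 4.28
tool_pos: [0.473, -0.3461, 0.0682]
tcp_rot: [-3.036, -0.801, -0.002]
wrist_force: [4.4, 1.6, -17.7]
width: 0.182
grip_force: 20.0
```

>>> jog_arm:
  motion:
    - [-1,0.5,9.7,0,-6.2]
    - [-1,0.5,9.7,0,-6.2]
    - [-1,0.5,9.7,0,-6.2]
    - [-1,0.4,7,0,-4.5]
    - [-1,0,0,0,0]
    - [-1,0,0,0,0]

```text
time: 4.78
tool_pos: [0.4971, -0.3725, 0.0683]
tcp_rot: [-2.814, -1.394, -0.003]
wrist_force: [5.4, 2.2, -17.9]
width: 0.182
grip_force: 20.1
```

>>> jog_arm:
  motion:
    - [-0.4,0,0,0,0]
    - [-0.4,0,0,0,0]
    - [-0.4,0,0,0,0]
    - [-0.4,0,0,0,0]

```text
time: 5.12
tool_pos: [0.4974, -0.3753, 0.072]
tcp_rot: [2.811, 1.392, 0.003]
wrist_force: [-0.9, 0.0, 0.0]
width: 0.297
grip_force: 0.0
```

>>> jog_arm:
  motion:
    - [-0.4,0,3,0,0]
    - [-0.4,0,3,0,0]
    - [-0.4,0,1.5,0,0]
    - [-0.4,0,0,0,0]

```text
time: 5.45
tool_pos: [0.5015, -0.3781, 0.0694]
tcp_rot: [-2.814, -1.394, 0.001]
wrist_force: [-2.6, 1.6, 2.5]
width: 0.301
grip_force: 1.5
```

Run:
```python
from h import *
c=cam("side");cv2.imwrite("pics/side1.png",cv2.resize(c[0][200:330,230:350,::-1],None,fx=4.5,fy=4.5,interpolation=2));np.savez("side1.npz",*c)
s=bot.read_state();print(s["wrist_force"],s["q"].round(2))
```

```text
[-2.65237241  2.0030169   2.09478599] [-0.69  0.32  1.85 -0.    0.97 -0.03]
```

View pics/side1.png

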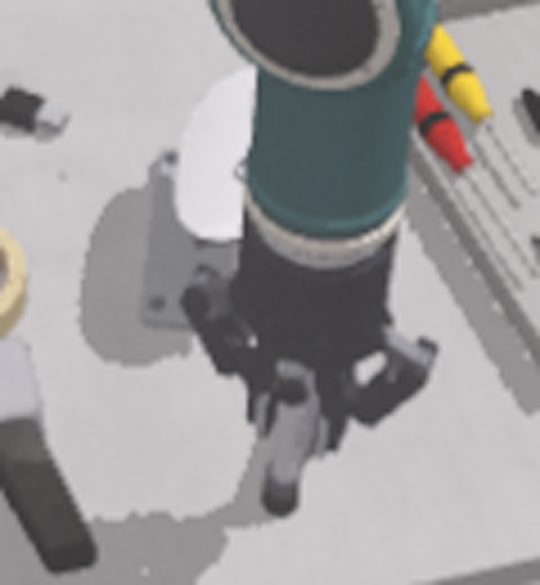

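>>> jog_arm:
  motion:
    - [-0.4,0,-4,0,0]
    - [-0.4,0,0,-20,0]
    - [-0.4,0,0,-38,0]
    - [-0.4,0,0,-38,0]
    - [-0.4,0,0,-38,0]
    - [-0.4,0,0,-30,0]
    - [-0.4,-38,0,0,0]
    - [-0.4,-38,0,0,0]
    - [-0.4,0,0,0,0]

```text
time: 6.25
tool_pos: [0.45, -0.4413, 0.2347]
tcp_rot: [2.813, 1.388, -0.003]
wrist_force: [-0.1, 0.4, 0.2]
width: 0.296
grip_force: 0.0
```

Run:
```python
from h import *
c=cam("wrist");cv2.imwrite("pics/w2.png",c[0][...,::-1]);np.savez("w2.npz",*c)
s=bot.read_state();print(s["time"],s["tool_pos"],s["wrist_force"])
P=cloud(*c)
m=(abs(P[...,2]-.104)<.006)&(abs(P[...,0]-.505)<.05)&(abs(P[...,1]+.378)<.04)
q=P[m];print(len(q),np.median(q,0),q.min(0),q.max(0),np.argwhere(m).mean(0))
p=np.median(q,0)-[.5507,-.3,0];print(np.degrees(np.arctan2(p[1],p[0]))+360-161.5,np.hypot(*p[:2]))
```

```text
6.3 [ 0.45119881 -0.43888029  0.23378593] [-0.13973702  1.03502588  0.00648216]
366 [ 0.49914694 -0.37345831  0.10547057] [ 0.49104041 -0.38154462  0.10211911] [ 0.50716585 -0.36532575  0.10824335] [ 82.91803279 256.26502732]
73.43881175080497 0.08974319730667012
```

View pics/w2.png

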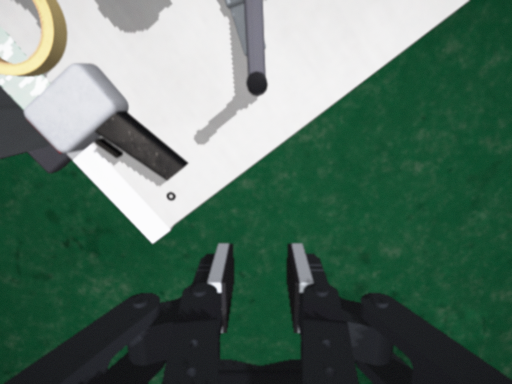

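The leg measures about 73.5–74° (end stop 74.5°), and the stop was felt when I pushed. The picture shows the post at (257,83), clear of everything. Now to the gauge.

>>> jog_arm:
  motion:
    - [0,33,-17.9,-1.7,0]
    - [0.3,33,-17.9,-1.7,0]
    - [0.3,33,-17.9,-1.7,0]
    - [0.3,33,-17.9,-1.7,0]
    - [0.3,33,-17.9,-1.7,0]
    - [0.3,33,-17.9,-1.7,0]
    - [0.3,33,-17.9,-1.7,0]
    - [0.3,33,-17.9,-1.7,0]
    - [0.3,33,-17.9,-1.7,0]

```text
time: 7.05
tool_pos: [0.5045, -0.0997, 0.2483]
tcp_rot: [-2.815, -1.395, -0.001]
wrist_force: [1.0, 0.1, -0.5]
width: 0.652
grip_force: 0.0
```

>>> jog_arm:
  motion:
    - [0.3,33,-17.9,-1.7,0]
    - [0.3,33,-17.9,-1.7,0]
    - [0.3,33,-17.9,-1.7,0]
    - [0.3,33,-17.9,-1.7,0]
    - [0.3,33,-17.9,-1.7,0]
    - [0.3,33,-17.9,-1.7,0]
    - [0.3,33,-17.9,-1.7,0]
    - [0.3,33,-17.9,-1.7,0]
    - [0.3,33,-17.9,-1.7,0]
    - [0.3,0,0,0,0]

```text
time: 7.88
tool_pos: [0.5563, 0.2387, 0.2635]
tcp_rot: [-2.808, -1.4, -0.004]
wrist_force: [0.7, -0.7, 0.6]
width: 0.649
grip_force: 0.0
```

Run:
```python
from h import *
c=cam("wrist");cv2.imwrite("pics/w3.png",cv2.resize(c[0][110:260,170:340,::-1],None,fx=4,fy=4,interpolation=2));np.savez("w3.npz",*c)
s=bot.read_state();print(s["time"],s["tool_pos"],s["tcp_rot"],s["width"])
P=cloud(*c)
for lo,hi in((.135,.15),(.139,.15),(.085,.135),(.07,.078)):
    m=(P[...,2]>lo)&(P[...,2]<hi)&(abs(P[...,0]-.5555)<.04)&(abs(P[...,1]-.23)<.04)
    q=P[m];print(lo,len(q),np.median(q,0),cv2.minAreaRect(q[:,:2].astype(np.float32)),np.argwhere(m).mean(0))
```

```text
7.9333 [0.55586355 0.23566859 0.26318609] [-2.81044711e+00 -1.40103504e+00 -4.87655279e-04] 0.6494759012674245
0.135 667 [0.55439597 0.23769242 0.14297982] ((0.553459107875824, 0.2365272045135498), (0.02350178174674511, 0.023118892684578896), 38.991458892822266) [191.93553223 258.92803598]
0.139 425 [0.55368644 0.23686309 0.14359492] ((0.5533849000930786, 0.2363155037164688), (0.01927119866013527, 0.018532268702983856), 52.35916519165039) [193.81176471 258.87764706]
0.085 360 [0.56108221 0.24458721 0.11746345] ((0.5533214807510376, 0.23678265511989594), (0.023891370743513107, 0.024542737752199173), 37.64183044433594) [175.19166667 259.63055556]
0.07 127 [0.56052758 0.24628697 0.07403383] ((0.5560446977615356, 0.24264441430568695), (0.01728034019470215, 0.03009846620261669), 65.82156372070312) [166.37795276 257.4015748 ]
```

View pics/w3.png

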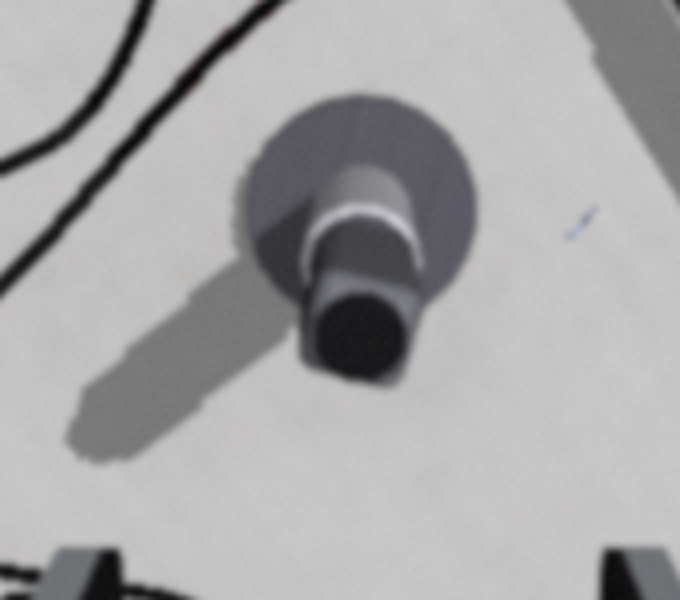

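The gauge top is at crop (360,335), giving a world position of about (0.5534,0.2366). Its grip faces sit at yaw about -52°, so I twist by 15°.

>>> jog_arm:
  motion:
    - [0.1,0,0,0,7]
    - [0,0,0,0,7]
    - [0,0,0,0,0]
    - [0,0,0,0,0]

```text
time: 8.27
tool_pos: [0.5559, 0.2309, 0.2634]
tcp_rot: [2.963, 1.045, -0.001]
wrist_force: [-0.4, -1.0, 0.5]
width: 0.506
grip_force: 0.0
```

```bash
cat > st.py <<'E'
from h import *
s=bot.read_state();M=R.from_rotvec(s["tcp_rot"]).as_matrix()
print(s["time"],s["tool_pos"].round(4),"yaw y",np.degrees(np.arctan2(M[1,1],M[0,1])).round(2),s["width"],s["wrist_force"].round(1))
import sys
if len(sys.argv)>1:
    t=np.array(eval(sys.argv[1]));print("tool delta mm",(M.T@(t-s["tool_pos"])*1000).round(1))
E
python3 st.py "[.5534,.2366,.098]"
```

```text
8.2667 [0.5559 0.2309 0.2634] yaw y -51.13 0.5060626596011928 [-0.4 -1.   0.5]
tool delta mm [  1.7  -6.  165.4]
```

```bash
python3 - <<'E'
from h import *
c=cam("wrist");P=cloud(*c);np.savez("w4.npz",*c)
for lo,hi in((.135,.15),(.139,.15),(.085,.135)):
    m=(P[...,2]>lo)&(P[...,2]<hi)&(abs(P[...,0]-.5555)<.04)&(abs(P[...,1]-.23)<.04)
    q=P[m];print(lo,len(q),cv2.minAreaRect(q[:,:2].astype(np.float32)))
E
python3 st.py "[.5534,.2366,.098]"
```

```text
0.135 683 ((0.5536186099052429, 0.23690900206565857), (0.023003369569778442, 0.023233503103256226), 38.294227600097656)
0.139 434 ((0.5533943772315979, 0.23663440346717834), (0.019460586830973625, 0.0192971583455801), 31.322221755981445)
0.085 328 ((0.5545218586921692, 0.23750215768814087), (0.02157437801361084, 0.024480877444148064), 40.54151916503906)
8.3167 [0.556  0.2309 0.2636] yaw y -51.14 0.5004239513609591 [ 0.2  0.1 -0.3]
tool delta mm [  1.6  -6.1 165.6]
```

>>> jog_arm:
  motion:
    - [0,1.6,-6.2,0,0.5]
    - [0,0,0,30,0]
    - [0,0,0,35,0]
    - [0,0,0,35,0]
    - [0,0,0,35,0]
    - [0,0,0,32,0]
    - [0,0,0,0,0]
    - [0,0,0,0,0]
    - [0,0,0,0,0]

```text
time: 9.07
tool_pos: [0.5549, 0.2378, 0.0987]
tcp_rot: [-2.968, -1.028, -0.004]
wrist_force: [0.2, 0.4, -0.4]
width: 0.499
grip_force: 0.0
```

>>> jog_arm:
  motion:
    - [-1,0,0,0,0]
    - [-1,0,0,0,0]
    - [-1,0,0,0,0]
    - [-1,0,0,0,0]
    - [-1,0,0,0,0]
  force: 25

```text
time: 9.48
tool_pos: [0.5561, 0.2382, 0.1003]
tcp_rot: [-2.968, -1.028, -0.009]
wrist_force: [-0.0, 0.3, 7.5]
width: 0.28
grip_force: 28.3
```

>>> jog_arm:
  motion:
    - [-1,0,0,-10,0]
    - [-1,0,0,-10,0]
    - [-1,0,0,-10,0]
    - [-1,0,0,0,7]
    - [-1,0,0,0,7]
    - [-1,0,0,0,7]
    - [-1,0,0,0,7]

```text
time: 10.07
tool_pos: [0.5542, 0.2371, 0.1282]
tcp_rot: [3.13, 0.27, 0.002]
wrist_force: [1.6, -0.2, -1.3]
width: 0.278
grip_force: 27.3
```

>>> jog_arm:
  motion:
    - [-1,0,0,0,7]
    - [-1,0,0,0,7]
    - [-1,0,0,0,7]
    - [-1,0,0,0,7]
    - [-1,0,0,0,2.2]
    - [-1,0,0,-4,0]
    - [-1,0,0,0,0]
    - [-1,0,0,0,0]

```text
time: 10.73
tool_pos: [0.5543, 0.2372, 0.1321]
tcp_rot: [-3.094, 0.543, -0.002]
wrist_force: [1.9, -1.5, -1.8]
width: 0.273
grip_force: 27.4
```

```bash
python3 st.py
python3 - <<'E'
from h import *
for n in("side","scene"):
    c=cam(n);P=cloud(*c)
    cv2.imwrite(f"pics/{n}2.png",c[0][...,::-1])
a=cv2.imread("pics/side2.png")[90:220,200:330];b=cv2.imread("pics/scene2.png")[130:310,180:310]
cv2.imwrite("pics/m2.png",np.hstack([cv2.resize(a,(400,400),interpolation=2),cv2.resize(b,(289,400),interpolation=2)]))
E
```

```text
10.7333 [0.5543 0.2372 0.1321] yaw y -109.93 0.2728120475798377 [ 1.9 -1.5 -1.8]
```

View pics/m2.png

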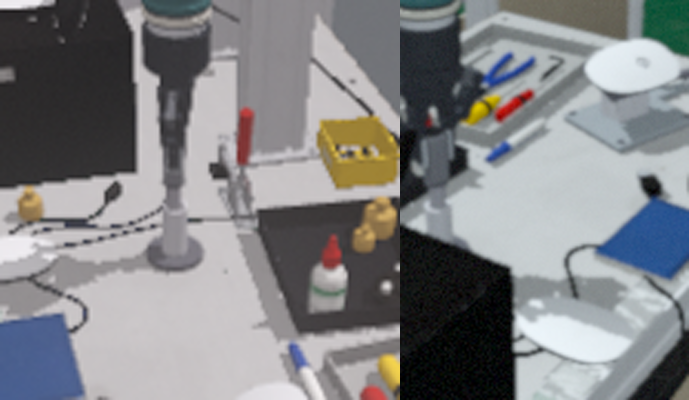

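>>> jog_arm:
  motion:
    - [-1,-1.5,0,0,0]
    - [-1,-3.4,0,0.1,0]
    - [-1,-3.4,0,0.2,0]
    - [-1,-3.4,0,0.4,0]
    - [-1,-3.3,0,0.5,0]
    - [-1,-3.4,0,0.7,0]
    - [-1,-3.3,0,0.8,0]
    - [-1,0,0,0,0]
    - [-1,0,0,0,0]
  force: 20

```text
time: 11.58
tool_pos: [0.5326, 0.245, 0.1279]
tcp_rot: [-3.094, 0.545, 0.002]
wrist_force: [1.6, -1.3, 0.5]
width: 0.282
grip_force: 27.0
```

```bash
cat > tilt.py <<'E'
from h import *
s=bot.read_state();M=R.from_rotvec(s["tcp_rot"]).as_matrix();tp=s["tool_pos"]
for n in("side","scene"):
    c=cam(n);P=cloud(*c).reshape(-1,3);rgb=c[0].reshape(-1,3)
    ok=~np.isnan(P).any(1);L=(P-tp)@M   # tool coords
    # nose region: below finger tips
    m=ok&(abs(L[:,0])<.045)&(abs(L[:,1])<.02)&(L[:,2]>.008)&(P[:,2]>LO)
    q=L[m];z=q[:,2]
    out=[]
    for a in np.arange(.008,.06,.006):
        k=q[(z>=a)&(z<a+.006)]
        if len(k)>4: out.append((round(a*1e3+3),len(k),*(np.median(k,0)[:2]*1e3).round(1),(k[:,0].min()*1e3).round(1),(k[:,0].max()*1e3).round(1)))
    print(n,len(q));[print("  ",o) for o in out]
E
sed -i 's/^from h.*/&\nimport sys\nLO=float(sys.argv[1])/' tilt.py; python3 st.py; python3 tilt.py .078
```

```text
11.5833 [0.5326 0.245  0.1279] yaw y -109.98 0.282035368215976 [ 1.6 -1.3  0.5]
side 58
   (11, 11, np.float64(13.8), np.float64(13.7), np.float64(-1.9), np.float64(23.8))
   (17, 10, np.float64(13.9), np.float64(13.1), np.float64(2.5), np.float64(27.2))
   (23, 9, np.float64(16.8), np.float64(10.6), np.float64(1.4), np.float64(23.8))
   (29, 7, np.float64(17.2), np.float64(9.2), np.float64(9.0), np.float64(27.2))
   (35, 6, np.float64(20.9), np.float64(10.8), np.float64(12.9), np.float64(27.4))
   (41, 6, np.float64(22.4), np.float64(8.6), np.float64(12.6), np.float64(27.6))
   (47, 9, np.float64(24.5), np.float64(6.4), np.float64(12.5), np.float64(31.0))
scene 112
   (11, 20, np.float64(-2.2), np.float64(-9.4), np.float64(-6.9), np.float64(17.0))
   (17, 23, np.float64(-0.9), np.float64(-8.3), np.float64(-3.2), np.float64(12.9))
   (23, 20, np.float64(3.0), np.float64(-9.8), np.float64(-2.1), np.float64(23.5))
   (29, 9, np.float64(3.3), np.float64(-6.9), np.float64(-0.2), np.float64(14.2))
   (35, 9, np.float64(7.6), np.float64(-6.5), np.float64(5.6), np.float64(16.5))
   (41, 17, np.float64(10.5), np.float64(-7.6), np.float64(6.8), np.float64(21.8))
   (47, 14, np.float64(11.2), np.float64(-6.4), np.float64(5.7), np.float64(20.0))
```

>>> jog_arm:
  motion:
    - [-1,-3.3,0,0.9,0]
    - [-1,-3.3,0,1.1,0]
    - [-1,0,0,0,0]
    - [-1,0,0,0,0]

```text
time: 12.02
tool_pos: [0.5268, 0.247, 0.126]
tcp_rot: [3.094, -0.545, -0.001]
wrist_force: [2.5, -0.5, 0.5]
width: 0.279
grip_force: 26.8
```

>>> jog_arm:
  motion:
    - [-1,-3.6,0,-10,0]
    - [-1,-3.6,0,-10,0]
    - [-1,-5,0,-14,0]
    - [-1,-5,0,-14,0]
    - [-1,-5,0,-14,0]
    - [-1,0,0,-20,0]
    - [-1,0,0,-20,0]
    - [-1,0,0,0,0]
    - [-1,0,0,0,0]
    - [-1,0,0,0,0]
  force: 60

```text
time: 12.85
tool_pos: [0.5049, 0.2543, 0.2266]
tcp_rot: [3.093, -0.545, -0.004]
wrist_force: [-0.3, -0.5, -1.1]
width: 0.277
grip_force: 63.3
```

```bash
python3 st.py; python3 tilt.py .09
python3 - <<'E'
from h import *
c=cam("wrist");np.savez("w5.npz",*c)
c2=cam("side");np.savez("side3.npz",*c2)
w=c[0][...,::-1];s=cv2.resize(c2[0][90:190,210:300,::-1],(346,384),interpolation=2)
cv2.imwrite("pics/m3.png",np.hstack([w[:,60:460],s]))
E
```

```text
12.85 [0.5049 0.2543 0.2266] yaw y -110.0 0.2770783130113611 [-0.3 -0.5 -1.1]
side 93
   (11, 10, np.float64(18.3), np.float64(10.2), np.float64(4.1), np.float64(27.8))
   (17, 17, np.float64(21.3), np.float64(10.6), np.float64(4.4), np.float64(31.1))
   (23, 7, np.float64(18.2), np.float64(12.5), np.float64(6.8), np.float64(27.8))
   (29, 11, np.float64(21.4), np.float64(10.0), np.float64(10.9), np.float64(30.8))
   (35, 8, np.float64(28.3), np.float64(7.4), np.float64(17.2), np.float64(34.8))
   (41, 11, np.float64(28.4), np.float64(8.3), np.float64(17.4), np.float64(35.0))
   (47, 7, np.float64(31.7), np.float64(9.5), np.float64(21.2), np.float64(38.4))
   (53, 7, np.float64(32.3), np.float64(9.5), np.float64(24.3), np.float64(38.8))
   (59, 6, np.float64(33.1), np.float64(8.3), np.float64(24.2), np.float64(38.6))
scene 164
   (11, 29, np.float64(-0.2), np.float64(-10.1), np.float64(-3.2), np.float64(24.4))
   (17, 19, np.float64(2.8), np.float64(-8.9), np.float64(-1.3), np.float64(22.1))
   (23, 28, np.float64(4.8), np.float64(-8.2), np.float64(0.9), np.float64(21.9))
   (29, 5, np.float64(5.4), np.float64(-4.0), np.float64(1.3), np.float64(10.1))
   (35, 12, np.float64(15.3), np.float64(-7.1), np.float64(6.4), np.float64(21.6))
   (41, 18, np.float64(15.9), np.float64(-6.5), np.float64(11.0), np.float64(27.0))
   (47, 15, np.float64(16.7), np.float64(-6.4), np.float64(13.5), np.float64(26.2))
   (53, 13, np.float64(19.9), np.float64(-8.8), np.float64(15.9), np.float64(29.3))
   (59, 14, np.float64(20.8), np.float64(-6.6), np.float64(17.7), np.float64(30.8))
```

View pics/m3.png

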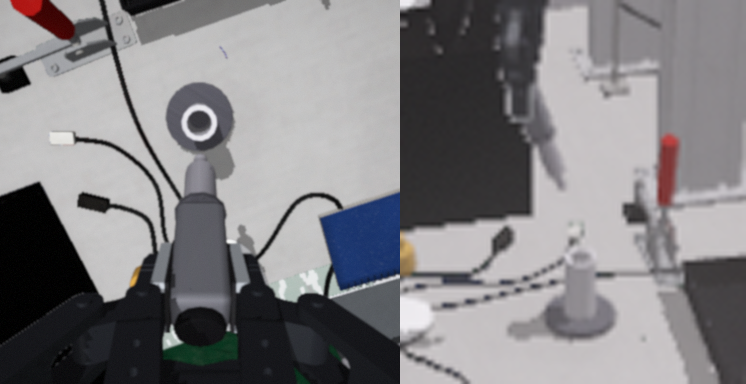

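The picture shows the gauge out of the holder and tilted in the grip, with the grip face at wrist px about (260,245) and the tip at about (260,158). I'll fit the face plane and find the tip.

```bash
cat > face.py <<'E'
from h import *
import sys
def meas(c,s):
    M=R.from_rotvec(s["tcp_rot"]).as_matrix();P=(cloud(*c)-s["tool_pos"])@M
    m=np.zeros(c[1].shape,bool);m[212:285,247:275]=1
    g=P[m&(P[...,2]<.05)];
    for _ in range(4):
        u,S,V=np.linalg.svd(g-g.mean(0),full_matrices=False);n=V[2]*np.sign(V[2][0]);g=g[abs((g-g.mean(0))@n)<.0015]
    print("face n",n.round(4),"ctr",(g.mean(0)*1e3).round(1),len(g),"tilt",np.degrees(np.arctan2(n[2],n[0])).round(2),"side",np.degrees(n[1]).round(2))
    # axis line: face centre - 12mm n ; axis dir down
    a=np.cross(n,[0,1,0]);a*=np.sign(a[2]);o=g.mean(0)-.012*n
    # nose/rod points: along axis
    Q=P.reshape(-1,3);Q=Q[~np.isnan(Q).any(1)];r=Q-o;t=r@a;w=r-np.outer(t,a)
    k=np.linalg.norm(w,axis=1)<.02
    for lo in np.arange(-.03,.13,.008):
        kk=k&(t>lo)&(t<=lo+.008)
        if kk.sum()>4:
            e=w[kk];print(round(lo*1e3+4),kk.sum(),"n-off max",round(np.percentile(e@n,95)*1e3,1),"y rng",(np.percentile(e[:,1],[3,97])*1e3).round(1))
    print("tmax",np.sort(t[k])[-5:]*1e3,"o",o*1e3,"a",a)
c=cam("wrist") if len(sys.argv)<2 else [np.load(sys.argv[1])[f"arr_{i}"] for i in range(5)]
meas(c,bot.read_state())
E
python3 face.py w5.npz
```

```text
face n [ 0.9392 -0.005  -0.3433] ctr [ 14.    1.  -14.6] 2037 tilt -20.08 side -0.28
-26 2278 n-off max 13.1 y rng [-13.7  13. ]
-18 1187 n-off max 14.4 y rng [-12.6  12.4]
-10 1112 n-off max 12.8 y rng [-14.6  14.7]
-2 1031 n-off max 12.6 y rng [-16.4  16.9]
6 887 n-off max 12.6 y rng [-17.1  16.5]
14 599 n-off max 12.7 y rng [-11.6  10.7]
22 521 n-off max 12.6 y rng [-11.5  10.6]
30 500 n-off max 13.4 y rng [-13.3  11.7]
38 140 n-off max 13.8 y rng [-12.7  12.2]
46 220 n-off max 9.7 y rng [-8.3  7.2]
54 253 n-off max 9.5 y rng [-9.1  8.2]
62 236 n-off max 9.6 y rng [-9.2  8.1]
70 210 n-off max 9.6 y rng [-9.2  8.3]
78 31 n-off max 9.4 y rng [-9.1  6.7]
86 60 n-off max 4.5 y rng [-4.9  3.2]
94 13 n-off max 4.6 y rng [-2.7  3.5]
tmax [260.45843555 260.47855934 260.47858931 260.57488172 260.85967254] o [  2.74398115   1.04426086 -10.51059527] a [ 0.34326331 -0.          0.93922617]
```

Tilt is 20.1°, matching the glass. Now I compute the move to 20 mm off the spot.

```bash
cat > go.py <<'E'
from h import *
import sys
off=float(sys.argv[1]); spot=np.array([.5282,-.2030,.0930]) if len(sys.argv)<3 else np.array(eval(sys.argv[2]))
s=bot.read_state();M=R.from_rotvec(s["tcp_rot"]).as_matrix()
n=R.from_euler('z',-19.4,degrees=True).apply([-.3429,0,.9394])
tip=s["tool_pos"]+M@np.array([.0360,.0006,.0806])
print(s["time"],"tip",tip.round(4),"tool delta mm",(M.T@(spot+off*n-tip)*1e3).round(1),"axis err deg",np.degrees(np.arccos(-(M@[.3433,0,.9392])@n)).round(2),"F",s["wrist_force"].round(2),"F.n",(s["wrist_force"]@n).round(2))
E
python3 go.py .02
```

```text
13.05 tip [0.5386 0.2411 0.1456] tool delta mm [135.5 420.9  34.4] axis err deg 0.33 F [-0.43 -0.08 -1.02] F.n -0.83
```

>>> jog_arm:
  motion:
    - [-1,5,18,0,0]
    - [-1,8,26,0,0]
    - [-1,11,34,0,0]
    - [-1,12,37,0,0]
    - [-1,12,37,0,0]
    - [-1,12,37,0,0]
    - [-1,12,37,0,0]
    - [-1,12,37,0,0]
    - [-1,12,37,0,0]
    - [-1,12,37,0,0]

```text
time: 13.88
tool_pos: [0.4916, -0.1007, 0.2274]
tcp_rot: [-3.094, 0.546, 0.002]
wrist_force: [1.9, 1.2, -1.7]
width: 0.272
grip_force: 63.2
```

>>> jog_arm:
  motion:
    - [-1,11,32,0,0]
    - [-1,9,26,0,0]
    - [-1,5,17,0,0]
    - [-1,2.5,9,0,0]
    - [-1,0,0,0,-0.6]
    - [-1,0,0,12,0]
    - [-1,0,0,12,0]
    - [-1,0,0,10,0]
    - [-1,0,0,0,0]
    - [-1,0,0,0,0]

```text
time: 14.72
tool_pos: [0.4886, -0.1859, 0.1923]
tcp_rot: [-3.096, 0.527, 0.005]
wrist_force: [0.3, -0.7, -0.8]
width: 0.272
grip_force: 63.2
```

```bash
python3 go.py .02; python3 face.py|sed -n '1p'
python3 - <<'E'
from h import *
c=cam("wrist");np.savez("w6.npz",*c);cv2.imwrite("pics/w6.png",cv2.resize(c[0][60:260,160:360,::-1],(600,600),interpolation=2))
E
python3 go.py .02
```

```text
14.7167 tip [ 0.5221 -0.1983  0.1115] tool delta mm [ 0.5  2.4 -0.2] axis err deg 0.15 F [ 0.33 -0.67 -0.8 ] F.n -0.94
face n [ 9.397e-01 -5.000e-04 -3.420e-01] ctr [ 13.5   0.5 -13.8] 2031 tilt -20.0 side -0.03
14.8167 tip [ 0.5236 -0.1993  0.1135] tool delta mm [-1.2  1.9  1.7] axis err deg nan F [-0.01  0.05 -2.17] F.n -2.03go.py:7: RuntimeWarning: invalid value encountered in arccos
  print(s["time"],"tip",tip.round(4),"tool delta mm",(M.T@(spot+off*n-tip)*1e3).round(1),"axis err deg",np.degrees(np.arccos(-(M@[.3433,0,.9392])@n)).round(2),"F",s["wrist_force"].round(2),"F.n",(s["wrist_force"]@n).round(2))
```

View pics/w6.png

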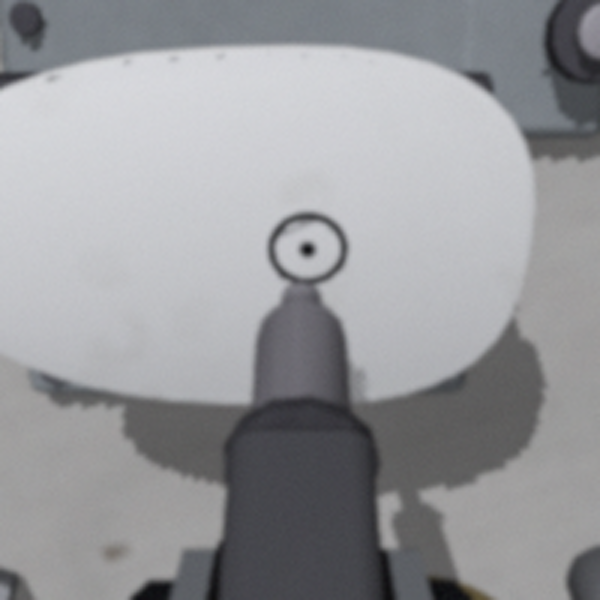

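The picture shows the dot at wrist px (262.3,143.0) and the tip just short of it at about (261,155). I'll recompute the spot in this view.

```bash
python3 - <<'E'
from h import *
z=np.load("w6.npz");c=[z[k] for k in z.files];P=cloud(*c);K,D,T=c[2:]
m=np.zeros(c[1].shape,bool);m[85:150,175:330]=1;m[128:,245:280]=0
g=P[m];g=g[~np.isnan(g).any(1)]
for _ in range(4):
    V=np.linalg.svd(g-g.mean(0),full_matrices=False)[2];n=V[2]*np.sign(V[2][2]);g=g[abs((g-g.mean(0))@n)<.003]
o,r=ray([(262.33,143)],K,D,T)
print("n",n.round(4),"yaw",np.degrees(np.arctan2(-n[1],-n[0])),"tilt",np.arccos(n[2]),"spot",o+r[0]*((g.mean(0)-o)@n/(r[0]@n)),len(g))
# tip pixel points
s=bot.read_state();M=R.from_rotvec(s["tcp_rot"]).as_matrix();Q=((P-s["tool_pos"])@M*1e3)
for v in(153,155,157,160,165): print(v,Q[v,255:268:2].round(1)[:, :].tolist())
E
python3 go.py .02
```

```text
n [-0.3303  0.1132  0.9371] yaw -18.92072941666141 tilt 0.3566652727098136 spot [ 0.52806334 -0.2024411   0.09269779] 8691
153 [[33.9, -3.4, 101.6], [33.7, -1.9, 102.3], [33.6, -0.4, 102.8], [33.6, 1.1, 102.9], [33.4, 2.6, 104.5], [33.7, 4.1, 102.5], [33.7, 5.6, 102.4]]
155 [[32.0, -3.4, 103.4], [37.5, -1.6, 73.2], [37.7, -0.3, 72.1], [37.5, 1.0, 73.0], [37.5, 2.3, 73.2], [31.8, 4.1, 104.7], [31.9, 5.6, 103.9]]
157 [[36.4, -2.9, 71.7], [36.6, -1.6, 70.5], [36.3, -0.3, 72.0], [36.4, 1.0, 71.5], [36.4, 2.3, 71.6], [35.9, 3.7, 74.6], [30.4, 5.7, 104.0]]
160 [[34.6, -2.9, 70.8], [35.1, -1.6, 68.2], [37.3, -0.3, 57.0], [37.0, 1.0, 58.6], [35.0, 2.3, 68.7], [34.4, 3.7, 71.7], [27.8, 5.7, 105.7]]
165 [[35.1, -2.6, 52.5], [35.2, -1.4, 52.2], [35.2, -0.2, 52.1], [35.0, 1.0, 53.0], [35.1, 2.2, 52.6], [34.7, 3.4, 54.4], [34.9, 4.6, 53.7]]
14.8167 tip [ 0.5236 -0.1993  0.1135] tool delta mm [-1.2  1.9  1.7] axis err deg nan F [-0.01  0.05 -2.17] F.n -2.03go.py:7: RuntimeWarning: invalid value encountered in arccos
  print(s["time"],"tip",tip.round(4),"tool delta mm",(M.T@(spot+off*n-tip)*1e3).round(1),"axis err deg",np.degrees(np.arccos(-(M@[.3433,0,.9392])@n)).round(2),"F",s["wrist_force"].round(2),"F.n",(s["wrist_force"]@n).round(2))
```

>>> jog_arm:
  motion:
    - [-1,0,0,0,0]
    - [-1,0,0,0,0]
    - [-1,0,0,0,0]
    - [-1,0,0,0,0]

```text
time: 15.15
tool_pos: [0.4899, -0.1875, 0.1947]
tcp_rot: [3.096, -0.529, 0.001]
wrist_force: [0.1, 0.4, -2.0]
width: 0.271
grip_force: 63.2
```

```bash
sed -i 's/\.0360,\.0006/.0360,.0004/' go.py; python3 go.py .01 "[.5281,-.2026,.0929]"
```

```text
15.15 tip [ 0.5238 -0.1999  0.1141] tool delta mm [ 1.6  1.1 11.8] axis err deg nan F [ 0.14  0.41 -1.95] F.n -1.83go.py:7: RuntimeWarning: invalid value encountered in arccos
  print(s["time"],"tip",tip.round(4),"tool delta mm",(M.T@(spot+off*n-tip)*1e3).round(1),"axis err deg",np.degrees(np.arccos(-(M@[.3433,0,.9392])@n)).round(2),"F",s["wrist_force"].round(2),"F.n",(s["wrist_force"]@n).round(2))
```

>>> jog_arm:
  motion:
    - [-1,0.8,1.1,6,0]
    - [-1,0.8,0,6,0]
    - [-1,0,0,0,0]
    - [-1,0,0,0,0]
    - [-1,0,0,0,0]
    - [-1,0,0,0,0]

```text
time: 15.65
tool_pos: [0.4908, -0.189, 0.1822]
tcp_rot: [3.097, -0.529, 0.0]
wrist_force: [-0.4, -1.1, -1.8]
width: 0.272
grip_force: 63.2
```

```bash
python3 go.py .003 "[.5281,-.2026,.0929]" 2>/dev/null
```

```text
15.65 tip [ 0.5246 -0.2014  0.1016] tool delta mm [2.7 0.  5.9] axis err deg nan F [-0.35 -1.07 -1.8 ] F.n -1.7
```

>>> jog_arm:
  motion:
    - [-1,1.3,0,3,0]
    - [-1,1.4,0,3,0]
    - [-1,0,0,0,0]
    - [-1,0,0,0,0]
    - [-1,0,0,0,0]

```text
time: 16.07
tool_pos: [0.4933, -0.1899, 0.1761]
tcp_rot: [-3.097, 0.529, 0.0]
wrist_force: [-0.9, -0.0, -1.3]
width: 0.27
grip_force: 63.2
```

>>> jog_arm:
  motion:
    - [-1,0.7,0,1.9,0]
    - [-1,0.7,0,1.9,0]
    - [-1,0,0,0,0]
    - [-1,0,0,0,0]
    - [-1,0,0,0,0]

```text
time: 16.48
tool_pos: [0.4946, -0.1903, 0.1723]
tcp_rot: [-3.097, 0.529, 0.0]
wrist_force: [-0.0, -0.5, -1.3]
width: 0.27
grip_force: 63.2
```

```bash
python3 go.py -.007 "[.5281,-.2026,.0929]" 2>/dev/null;python3 go.py -.007 "[.5281,-.2026,.0929]" 2>/dev/null
```

```text
16.4833 tip [ 0.5284 -0.2027  0.0917] tool delta mm [2.1 0.  5.4] axis err deg nan F [-0.01 -0.47 -1.35] F.n -1.32
16.4833 tip [ 0.5284 -0.2027  0.0917] tool delta mm [2.1 0.  5.4] axis err deg nan F [-0.01 -0.47 -1.35] F.n -1.32
```

>>> jog_arm:
  motion:
    - [-1,0.7,0,1.9,0]
    - [-1,0,0,0,0]
    - [-1,0,0,0,0]

```text
time: 16.73
tool_pos: [0.4955, -0.1906, 0.1707]
tcp_rot: [3.097, -0.529, 0.001]
wrist_force: [-0.1, 0.6, -0.4]
width: 0.274
grip_force: 63.2
```

>>> jog_arm:
  motion:
    - [-1,0.7,0,1.9,0]
    - [-1,0,0,0,0]
    - [-1,0,0,0,0]

```text
time: 16.98
tool_pos: [0.4961, -0.1909, 0.1688]
tcp_rot: [3.097, -0.529, 0.001]
wrist_force: [-0.5, 0.3, 0.8]
width: 0.273
grip_force: 63.3
```

>>> jog_arm:
  motion:
    - [-1,0.7,0,1.9,0]
    - [-1,0,0,0,0]
    - [-1,0,0,0,0]

```text
time: 17.23
tool_pos: [0.4968, -0.1911, 0.1668]
tcp_rot: [3.097, -0.529, 0.0]
wrist_force: [-0.7, 0.3, 2.2]
width: 0.272
grip_force: 63.3
```

```bash
python3 go.py -.007 "[.5281,-.2026,.0929]" 2>/dev/null; python3 face.py | sed -n '1p;/^[4-9]/p'
```

```text
17.2333 tip [ 0.5306 -0.2034  0.0862] tool delta mm [-0.2  0.  -0.1] axis err deg nan F [-0.68  0.34  2.18] F.n 2.31
face n [ 0.9388 -0.0027 -0.3444] ctr [ 14.4   0.8 -15. ] 2034 tilt -20.14 side -0.16
6 879 n-off max 12.6 y rng [-17.   16.7]
46 234 n-off max 9.7 y rng [-8.6  7.5]
54 245 n-off max 9.6 y rng [-8.9  8.3]
62 230 n-off max 9.6 y rng [-9.2  8.1]
70 212 n-off max 9.5 y rng [-8.9  8.2]
78 31 n-off max 9.3 y rng [-7.8  6.7]
86 1307 n-off max 16.2 y rng [-17.8  17.8]
94 502 n-off max 18.0 y rng [-17.3  17.9]
```

```bash
cat > gap.py <<'E'
from h import *
F=[];G=[]
nw=R.from_euler('z',-19.4,degrees=True).apply([-.3429,0,.9394])
for i in range(8):
    s=bot.read_state();F.append(s["wrist_force"]);M=R.from_rotvec(s["tcp_rot"]).as_matrix()
    c=cam("wrist");P=(cloud(*c)-s["tool_pos"])@M
    Q=P.reshape(-1,3);Q=Q[~np.isnan(Q).any(1)]
    a=np.array([.3429,0,.9394]);n=np.array([.9394,0,-.3429])
    tip=np.array([.036,.0004,.0806]);r=Q-tip;t=r@a;w=r@n
    nose=(abs(r[:,1])<.003)&(w>.0085)&(w<.011)&(t<-.008)&(t>-.05)
    gl=(abs(r[:,1])<.03)&(t>-.015)&(t<.01)&(w>.012)&(w<.04)
    fl=(abs(r[:,1])<.008)&(w>.0128)&(w<.0155)&(t>-.07)&(t<-.045)
    # flange outer span & glass plane extrapolated to axis
    A=np.c_[w[gl],r[gl,1],np.ones(gl.sum())];k=np.linalg.lstsq(A,t[gl],rcond=None)[0]
    G.append([np.percentile(t[nose],99)*1e3,k[2]*1e3,k[0],k[1],np.percentile(t[fl],3)*1e3,np.percentile(t[fl],97)*1e3])
F=np.array(F);print("F",F.mean(0).round(2),"F.n",(F@nw).mean().round(2),(F@nw).std().round(2))
G=np.array(G).mean(0);print("nose end",G[0],"glass",G[1],"slopes",G[2:4],"flange",G[4:],"gap",G[1]-G[0],"compr",18-(G[1]-G[0]))
E
python3 gap.py
```

```text
F [-0.67  0.08  1.28] F.n 1.43 0.38
nose end -8.246112333239333 glass -7.187607895676746 slopes [-0.00028699  0.00093301] flange [-69.53422178 -60.86527132] gap 1.0585044375625872 compr 16.941495562437414
```

Run:
```python
from h import *
s=bot.read_state();M=R.from_rotvec(s["tcp_rot"]).as_matrix();c=cam("wrist");P=(cloud(*c)-s["tool_pos"])@M
a=np.array([.3429,0,.9394]);n=np.array([.9394,0,-.3429]);r=P-[.036,.0004,.0806];t=r@a*1e3;w=r@n*1e3
u=260
for v in range(120,200,2): print(v,t[v,u].round(1),w[v,u].round(1),end=" | ")
```

```text
120 -7.4 29.6 | 122 -6.9 28.1 | 124 -8.7 27.6 | 126 -7.1 25.5 | 128 -7.5 24.4 | 130 -7.4 22.9 | 132 -7.9 21.9 | 134 -7.2 20.1 | 136 -6.5 18.4 | 138 -6.9 17.2 | 140 -8.3 16.5 | 142 -6.2 14.0 | 144 -7.8 13.4 | 146 -7.6 11.8 | 148 -6.8 9.9 | 150 -7.9 9.1 | 152 -7.6 7.4 | 154 -7.3 5.8 | 156 -8.0 4.7 | 158 -11.0 4.9 | 160 -21.6 9.8 | 162 -24.1 9.9 | 164 -26.8 10.1 | 166 -29.0 10.1 | 168 -30.7 9.7 | 170 -33.6 10.2 | 172 -35.1 9.8 | 174 -37.5 10.0 | 176 -39.6 10.0 | 178 -42.6 10.7 | 180 -43.6 10.0 | 182 -45.4 9.9 | 184 -48.2 10.5 | 186 -49.8 10.3 | 188 -50.9 9.7 | 190 -52.4 9.5 | 192 -55.3 10.3 | 194 -62.1 14.1 | 196 -63.3 13.7 | 198 -64.8 13.6 |
```

>>> jog_arm:
  motion:
    - [-1,0.35,0,1,0]
    - [-1,0.35,0,0.9,0]
    - [-1,0,0,0,0]
    - [-1,0,0,0,0]
    - [-1,0,0,0,0]
    - [-1,0,0,0,0]

```text
time: 18.23
tool_pos: [0.4974, -0.1913, 0.1649]
tcp_rot: [3.097, -0.529, 0.0]
wrist_force: [-0.1, 0.5, 1.5]
width: 0.274
grip_force: 63.4
```

```bash
python3 gap.py; python3 go.py -.007 "[.5281,-.2026,.0929]" 2>/dev/null; python3 face.py|sed -n 1p
python3 - <<'E'
from h import *
s=bot.read_state();M=R.from_rotvec(s["tcp_rot"]).as_matrix();c=cam("wrist");P=(cloud(*c)-s["tool_pos"])@M
a=np.array([.3429,0,.9394]);n=np.array([.9394,0,-.3429]);r=P-[.036,.0004,.0806];t=r@a*1e3;w=r@n*1e3
for v in range(154,166): print(v,np.nanmedian(t[v,257:264]).round(1),np.nanmedian(w[v,257:264]).round(1),end=" | ")
c=cam("scene");P=cloud(*c);m=(abs(P[...,2]-.095)<.012)&(abs(P[...,0]-.5)<.03)&(abs(P[...,1]+.375)<.03);print("post now",m.sum(),np.median(P[m],0))
# ring centre: dark pixels on the glass
E
```

```text
F [-0.23  0.22  1.77] F.n 1.76 0.25
nose end -8.98355174823861 glass -9.277814633716183 slopes [0.00057935 0.00118544] flange [-69.45125499 -60.73550975] gap -0.29426288547757373 compr 18.294262885477572
18.6333 tip [ 0.5311 -0.2036  0.0842] tool delta mm [-0.8  0.  -2.1] axis err deg nan F [-0.43 -0.08  1.59] F.n 1.62
face n [ 0.9388  0.0017 -0.3444] ctr [ 14.3   0.8 -15. ] 2032 tilt -20.15 side 0.1
154 -9.4 7.0 | 155 -9.5 6.3 | 156 -9.6 5.6 | 157 -9.7 4.9 | 158 -9.6 4.1 | 159 -11.3 4.4 | 160 -20.7 9.3 | 161 -23.3 10.1 | 162 -24.8 10.3 | 163 -25.2 9.8 | 164 -26.4 9.9 | 165 -27.1 9.6 | post now 28 [ 0.50017955 -0.36804647  0.09654545]
```

>>> jog_arm:
  motion:
    - [-1,0.25,0,0.7,0]
    - [-1,0,0,0,0]
    - [-1,0,0,0,0]
    - [-1,0,0,0,0]
    - [-1,0,0,0,0]

```text
time: 19.2
tool_pos: [0.4975, -0.1914, 0.1641]
tcp_rot: [3.097, -0.529, 0.0]
wrist_force: [-0.6, -0.1, 2.3]
width: 0.275
grip_force: 63.5
```

```bash
python3 gap.py|head -1
python3 - <<'E'
from h import *
from scipy.optimize import least_squares
s=bot.read_state();M=R.from_rotvec(s["tcp_rot"]).as_matrix();c=cam("wrist");P=(cloud(*c)-s["tool_pos"])@M
a=np.array([.3429,0,.9394]);n=np.array([.9394,0,-.3429]);r=(P-[.036,.0004,.0806])*1e3;t=r@a;w=r@n;y=r[...,1]
g=c[0].mean(2)
k=(t>-13.5)&(t<-6)&(np.hypot(w,y)<16)&(np.hypot(w,y)>5.5)
print("bright",np.median(g[k]))
kk=k&(g<np.median(g[k])*.6);x=w[kk];yy=y[kk];print(kk.sum())
f=least_squares(lambda p:np.hypot(x-p[0],yy-p[1])-8.7,[0,0],loss="soft_l1",f_scale=.5);print("ring centre rel axis (w,y) mm",f.x,np.abs(f.fun).mean())
E
```

```text
F [-0.23 -0.13  2.2 ] F.n 2.13 0.45
bright 190.33333333333334
101
ring centre rel axis (w,y) mm [ 0.77390893 -0.29440856] 0.6145996812100695
```

```bash
python3 -c "
from workcell import bot
print(bot.finish_job())"
```

```text
the job is handed in; nothing more can be done
None
```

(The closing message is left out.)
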